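# Hang the washed cup to drain and set the draining timer

### The job

Hang the washed cup that lies on the wire rest mouth-down on the empty draining peg, slid fully home so that its rim meets the sloping back plate, and let go of it there. Then turn the draining timer's knob clockwise until its pointer stands at the long bar mark on the dial, pressing down on the timer so that it neither spins nor slides on the bench. Leave the cup that is already draining, the tin and the jar alone.

Things in the scene. Friction and masses are not known exactly. Their poses are not given: they have to be found in the camera images.
- cup_mid (a point): Centre (half-way along, on the axis) of the washed white ceramic cup: a straight round beaker, no handle, 58 mm outside diameter, 110 mm long, wall 3.5 mm (inside 51 mm diameter, 105 mm deep), about 0.15 kg. x axis: along the cup from its closed end towards the mouth. At the start it lies on its side on the wire rest, axis level, 38 mm above the bench, mouth roughly to the robot's left.
- cup_mouth (a point): Centre of the same cup's mouth, in the plane of the rim, 55 mm from cup_mid along x.
- rest: The wire rest on which the cup lies: fixed steel plate 140 x 130 x 3 mm with two parallel bars (10 mm thick, tops 13 mm above the bench, 32 mm between centres) along its x axis; the cup lies along them. Origin: centre of the plate's underside, on the bench.
- peg: The empty draining peg: steel, 12 mm thick, 91 mm long, round tip. Origin: its root, where its axis leaves the sloping back plate, 90 mm above the bench. x axis: along the peg to its tip, rising 35 degrees from level, roughly to the robot's right; y level; z up the slope of the plate. A cup fully home has its rim on the plate (x = 0), its axis parallel to the peg and about 20 mm below it.
- stand: The fixed steel stand of that empty peg. Origin: on the bench straight below the peg's root; x level, the way the peg leans out. Sloping back plate square to the peg: 100 mm wide, 4 mm thick, reaching 38 mm up and 106 mm down the slope from the peg's root. Below it a drip tray 110 mm wide from x = -45 to 155 mm, its rim 12 mm high.
- peg_busy: The peg of the second, identical stand, on which another cup is already draining. Same frame and sizes as peg.
- hung_mid (a point): Centre of the cup that is already draining on the second stand; same size as the washed cup. Leave it alone.
- timer_base (a point): Centre of the underside of the draining timer, on the bench: a loose round white unit, 90 mm diameter, 42 mm high, about 0.3 kg. x: where the pointer points with the knob at 0. The long bar mark is 1.2 rad clockwise from x, seen from above; dots every 0.4 rad. The knob is stiff (0.12 N m): unless pressed down with about 5 to 15 N while it is turned, the timer spins along.
- timer_edge (a point): Point on the timer's side, 45 mm from its axis along the x of timer_base, 20 mm up.
- knob_grip (a point): On the axis of the timer's knob, at the height to grip it, 69 mm above the bench. The knob is a bar 50 mm long (along this x axis), 16 mm thick (along y) and 30 mm high (from 48 to 78 mm above the bench), on a disc of 52 mm diameter, 6 mm high, above the dial. x points to the pointer end, which has a white line on top.
- knob (a joint): Angle of the knob on the timer, rad: 0 at the first dot, growing clockwise seen from above; the long bar mark is at 1.2. It stays where it is left.
- tin: Blue round tin with a brass-coloured lid, 92 mm diameter, 64 mm high, standing on the bench. Origin: centre of its underside. Leave it alone.
- jar: Closed glass jar, 68 mm diameter, 95 mm high, standing on the bench. Origin: centre of its underside. Leave it alone.
Not all that is in view belongs to the job. What is shaped like the part that bears cup_mid but green or red is not meant.

How it is judged:
By the outcome, as a careful person would: the job done as asked, in the order asked, and still so for the second after the job is handed in, with the robot touching nothing.
It also fails if it takes over 58 s, if anything falls off the work surface, if the arm or the gripper's body presses on something with over 40 N, if the wrist force passes 120 N, or if a joint passes its speed limit or range.

### The arm

A 7-joint arm with a two-finger parallel gripper is mounted at the origin on the work surface. World frame = base frame: x ahead of the robot, y to its left, z up, the work surface at z = 0. Lengths are in m, angles in rad, forces in N, time in s.
With the tool pointing down it reaches from about 0.4 to 0.85 m from the base axis. Payload 10.4 kg.
Tool frame: the origin (TCP) lies between the finger pads; the fingertips stand r.nose_length ahead of it and the grasp point (between the pads) lies 6 mm ahead of it (r.nose_length is the distance from the TCP to the fingertips, in m); z points along the fingers, x is the direction in which the jaws open and shut, and the axes are right-handed (so a half turn about z gives the same grasp; the last joint's range is limited). The gripper opens to 87 mm and grips with 3 to 60 N. Pads are 19 mm wide; open, the fingers measure 117 mm over their backs; the gripper's body (75 mm by 190 mm) begins 51 mm behind the grasp point.
Start: joints at [1.122, 0.332, -0.065, 1.46, 0.022, 1.35, -0.088], TCP at [0.258, -0.569, 0.248] pointing down, gripper open.
Joint ranges: [-2.6, 2.6], [-0.5, 2.12], [-1.47, 1.34], [0.16, 2.42], [-1.27, 4.41], [0.06, 2.06], [-2.6, 2.6]. Speed limits (rad/s): [2.22, 2.22, 2.79, 2.79, 3.14, 3.14, 3.14].

### API

Orientations are given as a unit quaternion [x, y, z, w].
In Python, from bench import r gives the robot as it stands. The module is installed in compiled form; this text tells all that it offers.
- The arm moves only by the shell command python3 -m creep 'ROWS' [OPENING] [FORCE]. ROWS is JSON, a list of rows, each an object of numbers: "x", "y", "z": the shift along the world's x, y, z in m; "spin": the turn about the world's z in degrees. In form: [{"x": .., "y": .., "z": .., "spin": ..}, ...]. A call has 1 to 12 rows; each row is the pose to reach, as a shift and turn from the pose commanded when the call began; what a row does not reach only later rows make up. A row lasts 1/8 s, in which the tool goes at most 62.5 mm and 10.7 degrees, less where a joint would pass 70% of its speed; a pose out of reach is approached as far as the arm can. A call with a gripper value outside its range is refused whole. OPENING is the finger opening in m, from 0 to 0.087, set as the call begins (- or left out, the last holds). The fingers move at their own pace and stop on an object; FORCE is the grip in N (left out, the last holds). Time passes only in rows, so rows that repeat a pose let the fingers close. It gives the time, the measured TCP pose, the force and the opening at its end, in the units of the state.
- r.read_state(): the state, without advancing time (a new reading comes with each control period).
- r.camera(name): name is "scene" or "top"; returns a dict with "pixels" (480x640x3 uint8, blue, green, red), "z_map" (480x640 float32, m along the optical axis (not along the pixel's ray), 0 where there is no reading), "K" (3x3 intrinsics, pixels), "k1" (the pictures are not rectified: a ray, as slopes to the right and down, at radius r is drawn at 1 + k1 r^2 times it, then the intrinsics apply), "R" (3x3) and "t" (3): a world point X has camera coordinates R X + t. Camera axes: x right, y down, z forward; pixel columns grow to the right and rows downward; lengths in m; the calibration is good to about 2 mm. A picture is of the moment at which its call begins.
- r.close_job(): hands the job in, once; it reports no verdict.
The state is a dict: "time": time; "joint_positions": joint angles; "joint_vel": joint speeds; "joint_torque": joint torques, N m; "ee_pos": TCP position; "eef_rot": TCP orientation; "ft_force": force on the tool from outside, world axes, zero at the start; "torque": the same for the moment, N m; "width": finger opening in m.
Only numpy, scipy, OpenCV 4.12 (cv2) and the standard library are available. Lean on these libraries where they do the work, as an engineer would, in place of code of your own. Each camera call takes 0.05 s, during which the arm holds its last target. There are 200 camera calls.

## Working session

There is one attempt and no reset: what is moved stays moved. The work goes in short steps, Python scripts to look and compute and a shell command to move; the robot and the scene stay as the last step left them, time stands still between calls to the robot, and variables do not carry over. Pictures are saved under pics/ and viewed, about 8 in all and at most 12, crops included, and the job is handed in when it is done.

```bash
mkdir -p pics
cat > h.py <<'E'
import numpy as np,cv2
from bench import r
def shot(n,f):
    c=r.camera(n); cv2.imwrite('pics/'+f+'.png',c['pixels']); np.savez('pics/'+f+'.npz',**{k:np.asarray(v) for k,v in c.items()}); return c
def load(f): return dict(np.load('pics/'+f+'.npz'))
def cloud(c):
    K=c['K'];v,u=np.mgrid[:480,:640].astype(float)
    d=np.array([float(c['k1']),0,0,0,0])
    p=cv2.undistortPoints(np.stack([u.ravel(),v.ravel()],1)[:,None],K,d)[:,0]
    z=c['z_map'].ravel(); X=np.c_[p*z[:,None],z]
    W=(X-c['t'])@c['R']; W[z==0]=np.nan
    return W.reshape(480,640,3)
def proj(c,P):
    Xc=np.atleast_2d(P)@c['R'].T+c['t']; s=Xc[:,:2]/Xc[:,2:]; s=s*(1+float(c['k1'])*(s**2).sum(1,keepdims=True))
    return s*[c['K'][0,0],c['K'][1,1]]+c['K'][:2,2]
E
python3 - <<'E'
from h import *
for n in('scene','top'):
    c=shot(n,n+'0'); print(n,c['K'],c['k1'],-c['R'].T@c['t'],c['R'][2])
print(r.read_state(),r.nose_length)
E
```

```text
scene [[552.27604204   0.         326.97088927]
 [  0.         552.27604204 237.54876993]
 [  0.           0.           1.        ]] 0.009623771076764962 [1.36149721 0.27257113 0.87329035] [-0.7206469  -0.24380039 -0.64902189]
top [[570.86565635   0.         307.95300334]
 [  0.         570.86565635 233.84939578]
 [  0.           0.           1.        ]] 0.03160150075403261 [ 0.28381511 -0.04203041  1.18521394] [ 0.20860115 -0.00285515 -0.97799663]
{'time': 0.1, 'joint_positions': array([ 1.12240546,  0.33278944, -0.06474523,  1.46085322,  0.02159967,
        1.34989965, -0.08849666]), 'joint_vel': array([ 0.001494  ,  0.00070446, -0.0004322 , -0.00152373, -0.0012776 ,
       -0.00051022, -0.00282138]), 'joint_torque': array([ 9.52447335e-04, -6.24545860e+01,  2.42391892e-02, -3.90711951e+01,
       -6.13250420e-02,  3.67467140e-02,  6.33030345e-05]), 'ee_pos': array([ 0.25804349, -0.5688985 ,  0.24684757]), 'eef_rot': array([ 8.40565271e-01, -5.41709916e-01, -5.38105518e-04, -3.21850083e-04]), 'ft_force': array([ 0.355696  , -0.13185994, -0.63685133]), 'torque': array([ 0.00738506, -0.02038761,  0.00766696]), 'width': 0.08705450737635567} 0.025
```

View pics/scene0.png

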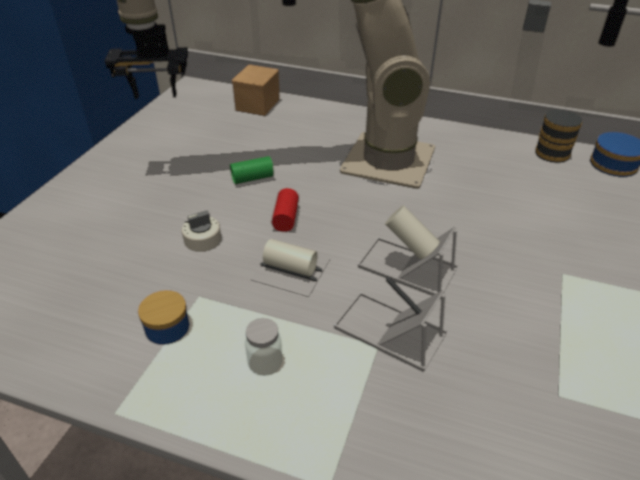

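View pics/top0.png

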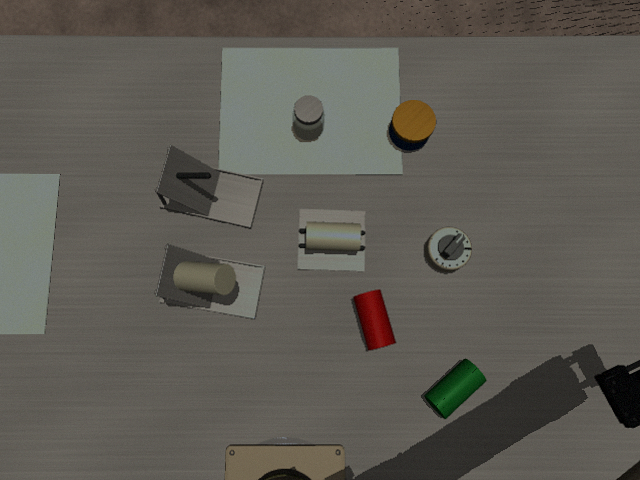

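The top view shows four cup-like things:
- **White cup on the rest, (333,237):** this is the one I want.
- **Hung cup, (205,278):** already draining.
- **Red cylinder, (374,320), and green cylinder, (455,388):** decoys.

The empty peg is at (195,188) and the timer at (449,248). Next I'll measure positions and check a close crop.

```bash
cat > m.py <<'E'
from h import *
c=load('top0');W=cloud(c);s=load('scene0');S=cloud(s)
def box(W,u0,u1,v0,v1,lo,hi):
    P=W[v0:v1,u0:u1].reshape(-1,3);return P[(P[:,2]>lo)&(P[:,2]<hi)]
def ax(P,n):
    q=P[:,:2];m=q.mean(0);d=np.linalg.svd(q-m,full_matrices=0)[2][0];t=(q-m)@d
    print(n,len(P),'mean',P.mean(0).round(4),'yaw',np.degrees(np.arctan2(d[1],d[0])).round(1),'ext',np.ptp(t).round(4),'mid',(m+d*(t.min()+t.max())/2).round(4),'ztop',np.percentile(P[:,2],98).round(4))
ax(box(W,295,372,205,275,.045,.08),'cup top')
ax(box(S,255,325,232,285,.045,.08),'cup scene')
ax(box(W,175,220,170,203,.10,.16),'pegtop')
P=box(W,150,222,140,235,.03,.2);print('stand',len(P),P.min(0),P.max(0))
ax(box(W,425,475,225,275,.065,.09),'knob top'); ax(box(S,180,225,205,250,.065,.09),'knob scene')
ax(box(W,425,475,225,275,.036,.043),'timer top'); 
for u,v in((178,175),(190,175),(208,175),(170,148),(214,164),(160,195),(205,210),(262,180),(250,228),(303,237),(363,237)):print((u,v),W[v,u].round(4))
k=cv2.resize(c['pixels'][130:300,150:290],None,fx=4,fy=4,interpolation=2)[:300*2,:]
a=cv2.resize(c['pixels'][200:280,290:370],(400,400),interpolation=2);b=cv2.resize(c['pixels'][225:275,425:475],(400,400),interpolation=2)
cv2.imwrite('pics/c1.png',np.clip(np.hstack([a,b])*1.0*1.3,0,255).astype('uint8'))
k=cv2.resize(c['pixels'][140:240,150:270],(720,600),interpolation=2);cv2.imwrite('pics/c2.png',k)
E
python3 m.py
```

```text
cup top 1435 mean [ 0.5214 -0.0948  0.0609] yaw -92.2 ext 0.11 mid [ 0.5214 -0.0948] ztop 0.069
cup scene 950 mean [ 0.5379 -0.0971  0.0603] yaw 88.6 ext 0.1125 mid [ 0.5379 -0.0987] ztop 0.0691
pegtop 203 mean [0.6269 0.1744 0.1239] yaw 77.1 ext 0.0714 mid [0.6275 0.1772] ztop 0.1439
stand 2212 [0.58022848 0.14207083 0.03009219] [0.69080404 0.26049575 0.14600863]
knob top 217 mean [ 0.4994 -0.3332  0.0772] yaw 138.5 ext 0.0516 mid [ 0.5002 -0.3339] ztop 0.0828
knob scene 187 mean [ 0.5054 -0.3342  0.0751] yaw -41.1 ext 0.0501 mid [ 0.5049 -0.3337] ztop 0.0815
timer top 640 mean [ 0.4967 -0.3311  0.0405] yaw -129.6 ext 0.0884 mid [ 0.4966 -0.3312] ztop 0.0429
(178, 175) [0.6342 0.2122 0.1006]
(190, 175) [0.6276 0.1841 0.1214]
(208, 175) [0.6209 0.1455 0.1422]
(170, 148) [0.6838 0.2262 0.1186]
(214, 164) [ 6.92e-01  1.59e-01 -3.00e-04]
(160, 195) [0.5995 0.2515 0.0782]
(205, 210) [0.5849 0.172  0.0148]
(262, 180) [0.6545 0.0536 0.0041]
(250, 228) [5.493e-01 7.770e-02 1.000e-04]
(303, 237) [ 0.5295 -0.035   0.0015]
(363, 237) [ 0.5297 -0.1621  0.0008]
```

View pics/c1.png

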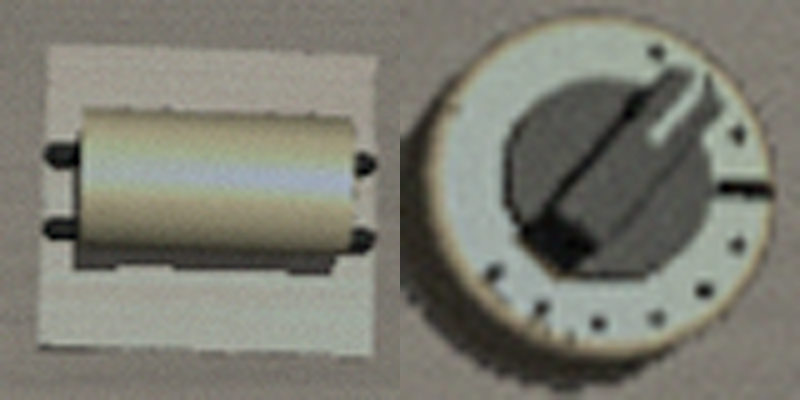

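View pics/c2.png

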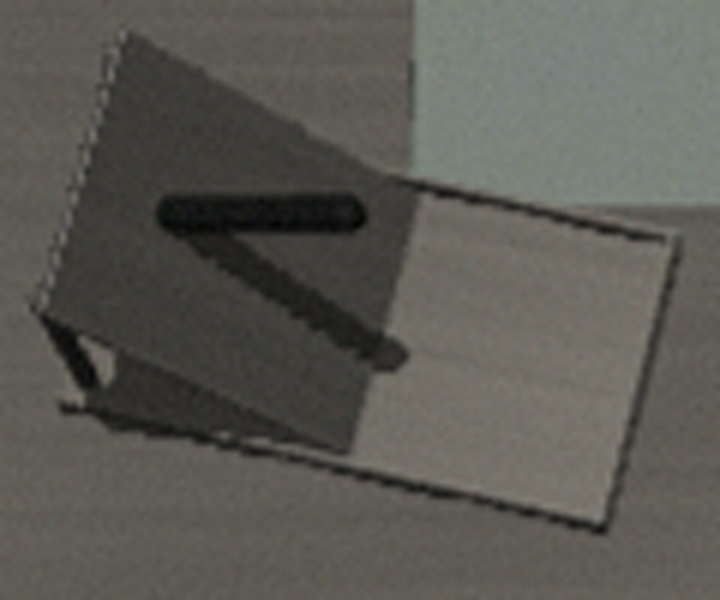

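The crop shows the white cup on its rest. It lies almost along y, so its mouth (left) needs to end up on the peg. The dial crop shows the pointer at about yaw -41° and the long bar at about -91°. I'll fit the poses.

```bash
cat > f.py <<'E'
from m import *
from scipy.optimize import least_squares
def cyl(P,rad,p0,yaw0,el):
    def res(q):
        d=np.array([np.cos(q[3])*np.cos(el),np.sin(q[3])*np.cos(el),np.sin(el)]);D=P-[q[0],p0[1],q[1]] 
        return np.linalg.norm(D-np.outer(D@d,d),axis=1)-rad
    f=least_squares(lambda q:res([q[0],q[1],0,q[2]]),[p0[0],p0[2],yaw0],loss='soft_l1',f_scale=.002)
    return f.x,np.abs(f.fun).mean()
A=box(W,295,372,205,275,.045,.08);B=box(S,255,325,232,285,.045,.08)
for n,P in(('top',A),('scene',B),('both',np.r_[A,B])):
    f=cyl(P,.029,[.53,-.096,.038],np.pi/2,0);print('cup x,z,yaw',n,f[0].round(4),np.degrees(f[0][2]).round(1),'y range',np.percentile(P[:,1],[1,99]).round(4))
# peg
el=np.radians(35)
for n,I,a in(('top',W,(178,216,165,200)),('scene',S,(380,432,270,325))):
    P=box(I,*a,.085,.155)
    x0=np.array([.64,.227,.09,np.radians(-103)])
    for k in range(6):
        d=np.array([np.cos(x0[3])*np.cos(el),np.sin(x0[3])*np.cos(el),np.sin(el)])
        D=P-x0[:3];t=D@d;rr=np.linalg.norm(D-np.outer(t,d),axis=1);Q=P[(t>.012)&(t<.1)&(rr<(.03 if k<2 else .012))]
        f=cyl(Q,.006,[x0[0],x0[1],x0[2]],x0[3],el);x0[0],x0[2],x0[3]=f[0]
    d=np.array([np.cos(x0[3])*np.cos(el),np.sin(x0[3])*np.cos(el),np.sin(el)]);T=((Q-x0[:3])@d)
    tip=x0[:3]+d*(.085+T.max()-.085);print('peg',n,len(Q),f[1].round(4),'yaw',np.degrees(x0[3]).round(1),'tip',tip.round(4),'root',(tip-d*.091).round(4))
# tray far corners
for n,I,a in(('top',W,(425,475,225,275)),('scene',S,(180,225,205,250))):
    P=box(I,*a,.066,.09);(cx,cy),wh,an=cv2.minAreaRect((P[:,:2]*1000).astype(np.float32));print('knob',n,cx,cy,wh,an)
    P=box(I,*a,.02,.05);c0=least_squares(lambda q:np.maximum(np.linalg.norm(P[:,:2]-q,axis=1)-.045,0),[.5,-.333]).x;print('dial',c0)
E
python3 f.py|grep -A20 'cup x'
```

```text
cup x,z,yaw top [0.5248 0.0372 1.5318] 87.8 y range [-0.1485 -0.0414]
cup x,z,yaw scene [0.5261 0.0381 1.5315] 87.8 y range [-0.1518 -0.0436]
cup x,z,yaw both [0.5255 0.0377 1.5319] 87.8 y range [-0.1502 -0.0414]
peg top 209 0.002 yaw -100.1 tip [0.6188 0.1467 0.1492] root [0.6319 0.2201 0.097 ]
peg scene 298 0.0013 yaw -102.8 tip [0.6236 0.1473 0.1385] root [0.64   0.22   0.0863]
knob top 500.390869140625 -334.34765625 (16.03081703186035, 50.81759262084961) 48.23668670654297
dial [ 0.50029952 -0.33418621]
knob scene 502.2696838378906 -336.8240966796875 (22.268720626831055, 50.14335632324219) 49.63531494140625
dial [ 0.5050649 -0.333778 ]
```

```bash
python3 -m creep '[{"x":0.266,"y":0.445,"z":-0.06,"spin":63.4},{"x":0.266,"y":0.445,"z":-0.06,"spin":63.4},{"x":0.266,"y":0.445,"z":-0.06,"spin":63.4},{"x":0.266,"y":0.445,"z":-0.06,"spin":63.4},{"x":0.266,"y":0.445,"z":-0.06,"spin":63.4},{"x":0.266,"y":0.445,"z":-0.06,"spin":63.4},{"x":0.266,"y":0.445,"z":-0.06,"spin":63.4},{"x":0.266,"y":0.445,"z":-0.06,"spin":63.4},{"x":0.266,"y":0.445,"z":-0.06,"spin":63.4},{"x":0.266,"y":0.445,"z":-0.06,"spin":63.4},{"x":0.266,"y":0.445,"z":-0.06,"spin":63.4},{"x":0.266,"y":0.445,"z":-0.06,"spin":63.4}]' 0.087 20
python3 - <<'E'
from h import *
c=shot('scene','s1');k=cv2.resize(c['pixels'][170:320,210:410],(800,600),interpolation=2);cv2.imwrite('pics/c3.png',k)
E
```

```text
time: 1.6
ee_pos: [0.5236, -0.1258, 0.1876]
eef_rot: [1.0, -0.02, -0.0, 0.0]
ft_force: [0.1, -0.5, 0.0]
width: 0.0868
```

View pics/c3.png

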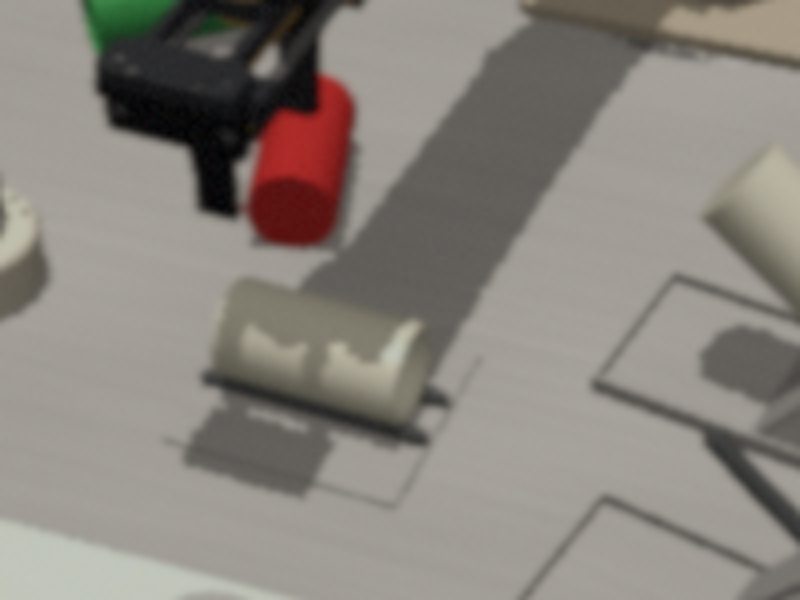

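The gripper is aligned above the closed end of the white cup (at about (320,345) in the crop), and the red decoy is clear. I'll descend and grip gently.

```bash
python3 -m creep '[{"z":-0.05,"x":0.001,"y":0.002},{"z":-0.1,"x":0.001,"y":0.002},{"z":-0.13,"x":0.001,"y":0.002},{"z":-0.144,"x":0.001,"y":0.002},{"z":-0.144,"x":0.001,"y":0.002},{"z":-0.144,"x":0.001,"y":0.002}]'
python3 -m creep '[{},{},{},{},{},{},{},{}]' 0.045 4
```

```text
invalid input at $[0]: expected keys x, y, z, spin
invalid input at $[0]: expected keys x, y, z, spin
```

```bash
python3 -m creep '[{"x":0.001,"y":0.002,"z":-0.05,"spin":0},{"x":0.001,"y":0.002,"z":-0.1,"spin":0},{"x":0.001,"y":0.002,"z":-0.13,"spin":0},{"x":0.001,"y":0.002,"z":-0.144,"spin":0},{"x":0.001,"y":0.002,"z":-0.144,"spin":0},{"x":0.001,"y":0.002,"z":-0.144,"spin":0}]'
python3 -m creep '[{"x":0,"y":0,"z":0,"spin":0},{"x":0,"y":0,"z":0,"spin":0},{"x":0,"y":0,"z":0,"spin":0},{"x":0,"y":0,"z":0,"spin":0},{"x":0,"y":0,"z":0,"spin":0},{"x":0,"y":0,"z":0,"spin":0}]' 0.045 4
```

```text
time: 2.4
ee_pos: [0.5261, -0.1225, 0.045]
eef_rot: [1.0, -0.019, 0.001, 0.0]
ft_force: [0.2, 0.1, 0.7]
width: 0.0867
time: 3.15
ee_pos: [0.5238, -0.1223, 0.0433]
eef_rot: [1.0, -0.019, -0.001, 0.0]
ft_force: [-6.7, 0.5, 5.0]
width: 0.0587
```

```bash
python3 -m creep '[{"x":0,"y":0.002,"z":0.006,"spin":0},{"x":0,"y":0.005,"z":0.012,"spin":0},{"x":0,"y":0.009,"z":0.018,"spin":0},{"x":0,"y":0.013,"z":0.024,"spin":0},{"x":0,"y":0.017,"z":0.029,"spin":0},{"x":0,"y":0.021,"z":0.034,"spin":0},{"x":0,"y":0.025,"z":0.038,"spin":0},{"x":0,"y":0.029,"z":0.0415,"spin":0},{"x":0,"y":0.029,"z":0.0415,"spin":0},{"x":0,"y":0.029,"z":0.0415,"spin":0}]' 0.045 4
cat > tilt.py <<'E'
import sys
from h import *
# cup pose by fitting cylinder to scene cloud near the tool
from scipy.optimize import least_squares
def tilt(f,off=0.055):
    c=shot('scene',f);S=cloud(c);st=r.read_state();g=st['ee_pos']-[0,0,.006]
    px=c['pixels'].astype(int);br=px.mean(2)>85
    d=np.linalg.norm(S-g,axis=2);P=S[br&(d<.11)&(S[...,2]>.02)]
    def fr(q):
        a=np.array([np.cos(q[2])*np.cos(q[3]),np.sin(q[2])*np.cos(q[3]),np.sin(q[3])]);D=P-[q[0],g[1],q[1]];t=D@a
        return a,t,np.linalg.norm(D-np.outer(t,a),axis=1)
    fs=least_squares(lambda q:fr(q)[2]-.029,[g[0],g[2],np.pi/2,-.5],loss='cauchy',f_scale=.002)
    a,t,rr=fr(fs.x);k=abs(rr-.029)<.004
    o=np.array([fs.x[0],g[1],fs.x[1]])
    print('grasp',g.round(4),'axispt',o.round(4),'yaw,el',np.degrees(fs.x[2:]).round(1),'n',k.sum(),len(P),'t',np.percentile(t[k],[1,99]).round(4),'ends',(o+a*np.percentile(t[k],1)).round(4),(o+a*np.percentile(t[k],99)).round(4))
    return c,g
if __name__=='__main__':
    c,g=tilt(sys.argv[1]);u,v=proj(c,g)[0].astype(int);u=max(100,u);v=max(75,v)
    cv2.imwrite('pics/'+sys.argv[1]+'c.png',cv2.resize(c['pixels'][v-75:v+75,u-100:u+100],(800,600),interpolation=2))
E
python3 tilt.py t1
```

```text
time: 4.4
ee_pos: [0.5251, -0.0933, 0.0849]
eef_rot: [1.0, -0.019, -0.0, 0.0]
ft_force: [0.3, -0.2, -1.1]
width: 0.059
grasp [ 0.525  -0.0934  0.0789] axispt [ 0.5255 -0.0934  0.0787] yaw,el [87.  -2.4] n 796 906 t [0.013  0.0793] ends [ 0.5262 -0.0805  0.0782] [ 0.5297 -0.0143  0.0754]
```

View pics/t1c.png

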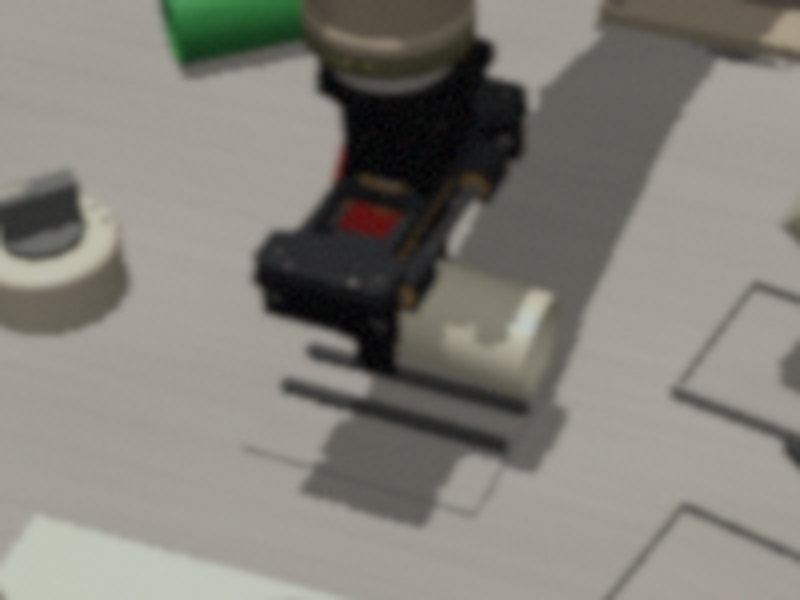

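The cup came up level: at 4 N the grip's torsion holds it. I'll ease to 3 N with small up-jerks over the bars, which would stop the mouth at about 35°.

```bash
python3 -m creep '[{"x":0,"y":0,"z":0,"spin":0},{"x":0,"y":0,"z":0,"spin":0},{"x":0,"y":0,"z":0.02,"spin":0},{"x":0,"y":0,"z":0,"spin":0},{"x":0,"y":0,"z":0.02,"spin":0},{"x":0,"y":0,"z":0,"spin":0},{"x":0,"y":0,"z":0.02,"spin":0},{"x":0,"y":0,"z":0,"spin":0},{"x":0,"y":0,"z":0,"spin":0}]' 0.045 3
python3 tilt.py t2
```

```text
time: 5.58
ee_pos: [0.5242, -0.0932, 0.084]
eef_rot: [1.0, -0.019, -0.001, -0.0]
ft_force: [-0.2, 0.1, -2.0]
width: 0.0588
grasp [ 0.5246 -0.0931  0.0787] axispt [ 0.5254 -0.0931  0.0752] yaw,el [ 88.1 -35. ] n 749 818 t [0.0015 0.0706] ends [ 0.5254 -0.0919  0.0743] [ 0.5273 -0.0354  0.0347]
```

It tilted to 35.0°. I'll lock the grip, lift, and re-measure.

```bash
python3 -m creep '[{"x":0,"y":0,"z":0,"spin":0},{"x":0,"y":0,"z":0,"spin":0},{"x":0,"y":0,"z":0.04,"spin":0},{"x":0,"y":0,"z":0.08,"spin":0},{"x":0,"y":0,"z":0.12,"spin":0},{"x":0,"y":0,"z":0.12,"spin":0},{"x":0,"y":0,"z":0.12,"spin":0}]' 0.045 25
python3 tilt.py t3
python3 - <<'E'
from h import *
c=shot('top','tt3');g=r.read_state()['ee_pos'];u,v=proj(c,g)[0].astype(int)
a=load('t3')['pixels'];b=c['pixels'];s=load('t3');p,q=proj(s,g)[0].astype(int)
cv2.imwrite('pics/c4.png',np.hstack([cv2.resize(a[q-60:q+60,p-60:p+60],(400,400)),cv2.resize(b[v-60:v+60,u-60:u+60],(400,400))]))
E
```

```text
time: 6.5
ee_pos: [0.5248, -0.0933, 0.2045]
eef_rot: [1.0, -0.019, -0.0, 0.0]
ft_force: [0.5, -0.4, -2.8]
width: 0.0582
grasp [ 0.5245 -0.0932  0.1979] axispt [ 0.526  -0.0932  0.1958] yaw,el [ 88.1 -34.9] n 909 996 t [-0.003  0.071] ends [ 0.5259 -0.0957  0.1976] [ 0.5279 -0.0349  0.1552]
```

View pics/c4.png

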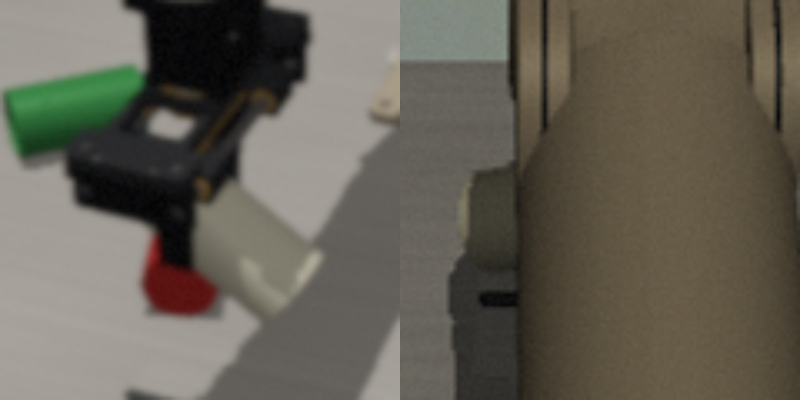

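Run:
```python
from h import *
for f in('t3','tt3'):
    S=cloud(load(f));o=np.array([.526,-.0932,.1958]);e=np.radians(-34.9);y=np.radians(88)
    a=np.array([np.cos(y)*np.cos(e),np.sin(y)*np.cos(e),np.sin(e)]);D=S-o;t=D@a;rr=np.linalg.norm(D-t[...,None]*a,axis=2)
    k=(abs(t-.06)<.06)&(rr<.034)&(S[...,2]>.1);print(f,k.sum(),np.histogram(t[k],bins=np.arange(0,.12,.004)))
    q=k&(t>.02);print('r',np.percentile(rr[q],[5,50,95]), 'n',(D[q]).mean(0))
    # residual signed center offset refit
```

```text
t3 958 (array([43, 46, 52, 54, 55, 57, 54, 57, 54, 57, 55, 55, 51, 54, 56, 54, 54,
       50,  0,  0,  0,  0,  0,  0,  0,  0,  0,  0,  0]), array([0.   , 0.004, 0.008, 0.012, 0.016, 0.02 , 0.024, 0.028, 0.032,
       0.036, 0.04 , 0.044, 0.048, 0.052, 0.056, 0.06 , 0.064, 0.068,
       0.072, 0.076, 0.08 , 0.084, 0.088, 0.092, 0.096, 0.1  , 0.104,
       0.108, 0.112, 0.116]))
r [0.02611328 0.02891335 0.03192294] n [ 0.01832371  0.04592817 -0.01313637]
tt3 480 (array([ 0,  0,  0,  0,  0,  0,  0,  0,  1, 23, 37, 54, 55, 53, 62, 54, 53,
       51, 37,  0,  0,  0,  0,  0,  0,  0,  0,  0,  0]), array([0.   , 0.004, 0.008, 0.012, 0.016, 0.02 , 0.024, 0.028, 0.032,
       0.036, 0.04 , 0.044, 0.048, 0.052, 0.056, 0.06 , 0.064, 0.068,
       0.072, 0.076, 0.08 , 0.084, 0.088, 0.092, 0.096, 0.1  , 0.104,
       0.108, 0.112, 0.116]))
r [0.02750349 0.02966303 0.032011  ] n [-0.005055    0.06054808 -0.01305146]
```

```bash
python3 -m creep '[{"x":0.02,"y":0.04,"z":0.01,"spin":-5},{"x":0.045,"y":0.09,"z":0.005,"spin":-10.5},{"x":0.065,"y":0.13,"z":-0.005,"spin":-10.5},{"x":0.0775,"y":0.15,"z":-0.012,"spin":-10.5},{"x":0.0775,"y":0.152,"z":-0.012,"spin":-10.5},{"x":0.0775,"y":0.152,"z":-0.012,"spin":-10.5},{"x":0.0775,"y":0.152,"z":-0.012,"spin":-10.5}]'
cat > look.py <<'E'
import sys
from h import *
c=shot('scene',sys.argv[1])
def peg(x,y,z):
    p=np.array([-.216,-.976,0]);e=np.radians(35)
    return np.array([.638,.2205,.09])+x*(p*np.cos(e)+[0,0,np.sin(e)])+z*(-p*np.sin(e)+[0,0,np.cos(e)])+y*np.array([.976,-.216,0])
if __name__=='__main__':
    im=cv2.resize(c['pixels'],None,fx=5,fy=5,interpolation=2)
    for P in([peg(x,0,0) for x in(0,.091)]+[r.read_state()['ee_pos']+[.216*.0604,.976*.0604,-.0507]]):
        u,v=proj(c,P)[0]*5+2;cv2.circle(im,(int(u),int(v)),4,(0,0,255),-1)
    u,v=proj(c,peg(.08,0,0))[0]*5;u=int(u);v=int(v);cv2.imwrite('pics/'+sys.argv[1]+'c.png',im[max(v-300,0):v+300,u-400:u+400])
    S=cloud(c);print(r.read_state()['ft_force'])
E
python3 look.py p1
```

```text
time: 7.48
ee_pos: [0.6025, 0.0575, 0.1931]
eef_rot: [0.994, -0.111, 0.0, 0.0]
ft_force: [0.1, 0.1, -2.1]
width: 0.0579
[ 0.69315146 -0.66231951 -2.222822  ]
```

View pics/p1c.png

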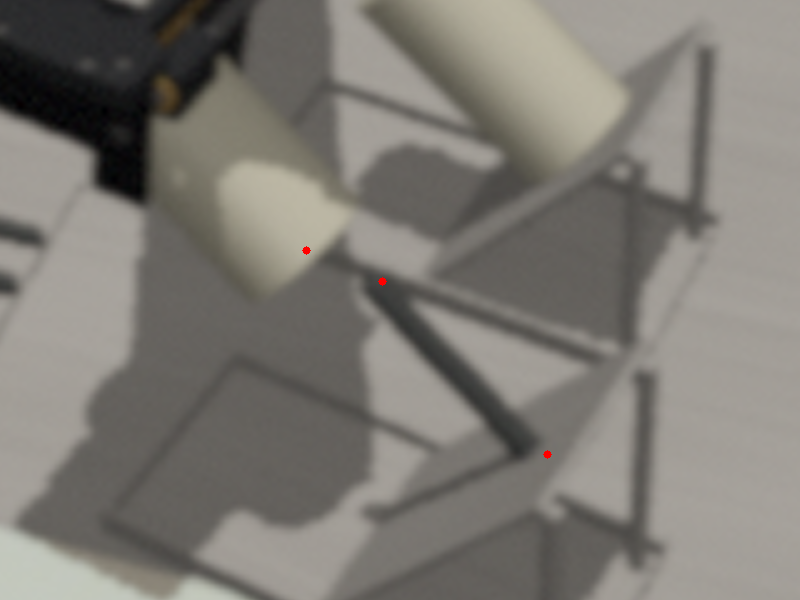

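```bash
python3 - <<'E'
from h import *
import look
from look import peg
E
python3 - <<'E'
from h import *
c=load('p1')
p=np.array([-.216,-.976,0]);P=np.array([.638,.2205,.09])+.08*(p*.8192+[0,0,.5736])
u0,v0=(proj(c,P)[0]*5).astype(int)-[400,300]
print(u0,v0)
def hit(a,b,z):
    uv=np.array([[[(a+u0-2)/5,(b+v0-2)/5]]]);q=cv2.undistortPoints(uv,c['K'],np.array([float(c['k1']),0,0,0,0]))[0,0]
    C=-c['R'].T@c['t'];d=c['R'].T@np.r_[q,1];return C+d*(z-C[2])/d[2]
R=hit(527,450,.09);T=hit(373,284,.1422);print(R,T,np.degrees(np.arctan2(*(T-R)[[1,0]])),np.linalg.norm((T-R)[:2]),hit(306,252,.1423))
# plate fit, near root
S=cloud(c);D=S-[.638,.2205,.09];n=p*.8192+[0,0,.5736]
y=D@[.976,-.216,0];z=D@(-p*.5736+[0,0,.8192]);x=D@n
k=(abs(y)<.045)&(z>-.08)&(z<.034)&(abs(x)<.02)
A=S[k];m=np.median(A,0);w=np.linalg.svd(A-A.mean(0),full_matrices=0)[2][2];print(k.sum(),'plate x',np.percentile(x[k],[10,50,90]),'normal',w)
E
```

```text
1568 1113
[0.63849105 0.2125674  0.09      ] [0.62434151 0.14472843 0.1422    ] -101.78157749828169 0.06929887801511983 [0.61628162 0.11645518 0.1423    ]
799 plate x [0.00397179 0.00515236 0.00690168] normal [ 0.22556382  0.76701003 -0.60068009]Traceback (most recent call last):
  File "<stdin>", line 2, in <module>
  File "look.py", line 3, in <module>
    c=shot('scene',sys.argv[1])
                   ~~~~~~~~^^^
IndexError: list index out of range
```

```bash
python3 -m creep '[{"x":0.0022,"y":0.01,"z":-0.0072,"spin":0},{"x":0.0044,"y":0.02,"z":-0.0143,"spin":0},{"x":0.0066,"y":0.03,"z":-0.0215,"spin":0},{"x":0.0088,"y":0.04,"z":-0.0287,"spin":0},{"x":0.011,"y":0.05,"z":-0.0359,"spin":0},{"x":0.0133,"y":0.06,"z":-0.043,"spin":0},{"x":0.0155,"y":0.07,"z":-0.0502,"spin":0},{"x":0.0177,"y":0.08,"z":-0.0574,"spin":0},{"x":0.0177,"y":0.08,"z":-0.0574,"spin":0},{"x":0.0177,"y":0.08,"z":-0.0574,"spin":0}]'
python3 look.py p2
```

```text
time: 8.78
ee_pos: [0.6205, 0.1385, 0.1358]
eef_rot: [0.994, -0.111, 0.0, 0.0]
ft_force: [0.0, -0.1, -1.2]
width: 0.0583
[-0.39550001 -0.17253634 -2.06826292]
```

View pics/p2c.png

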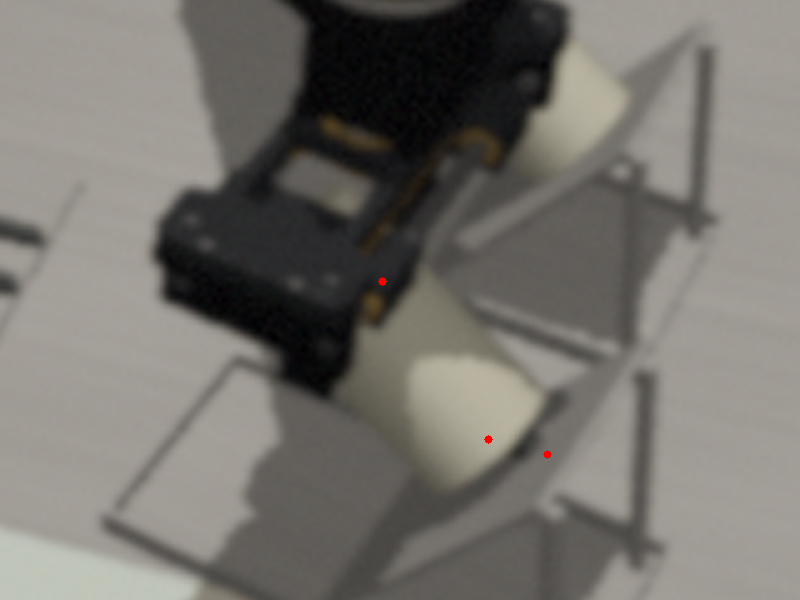

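The peg is inside the mouth, with a gap of about 10 mm left to the plate. I'll creep until there is contact.

```bash
python3 -m creep '[{"x":0.0005,"y":0.0025,"z":-0.0018,"spin":0},{"x":0.001,"y":0.005,"z":-0.0036,"spin":0},{"x":0.0014,"y":0.0065,"z":-0.0047,"spin":0},{"x":0.0016,"y":0.0073,"z":-0.0052,"spin":0},{"x":0.0016,"y":0.0073,"z":-0.0052,"spin":0}]' - 15
```

```text
time: 9.45
ee_pos: [0.622, 0.1462, 0.1304]
eef_rot: [0.994, -0.111, 0.0, -0.0]
ft_force: [0.0, -0.1, -1.8]
width: 0.0583
```

```bash
python3 -m creep '[{"x":0.0002,"y":0.0009,"z":-0.0006,"spin":0},{"x":0.0004,"y":0.0018,"z":-0.0013,"spin":0},{"x":0.0004,"y":0.0018,"z":-0.0013,"spin":0}]'; python3 -m creep '[{"x":0.0002,"y":0.0009,"z":-0.0006,"spin":0},{"x":0.0004,"y":0.0018,"z":-0.0013,"spin":0},{"x":0.0004,"y":0.0018,"z":-0.0013,"spin":0}]'
```

```text
time: 9.82
ee_pos: [0.6224, 0.1473, 0.1294]
eef_rot: [0.994, -0.111, 0.0, 0.0]
ft_force: [-2.3, -3.5, 3.5]
width: 0.0585
time: 10.2
ee_pos: [0.6227, 0.1472, 0.1289]
eef_rot: [0.994, -0.112, -0.0, 0.002]
ft_force: [-9.0, -10.3, 12.7]
width: 0.0587
```

```bash
python3 -m creep '[{"x":-0.0003,"y":-0.0015,"z":0,"spin":0},{"x":-0.0006,"y":-0.0025,"z":-0.0015,"spin":0},{"x":-0.0007,"y":-0.0032,"z":-0.0026,"spin":0},{"x":-0.0007,"y":-0.0032,"z":-0.0026,"spin":0}]'
```

```text
time: 10.7
ee_pos: [0.6224, 0.1445, 0.1264]
eef_rot: [0.994, -0.111, 0.0, 0.001]
ft_force: [-4.9, -8.1, 12.1]
width: 0.0586
```

```bash
python3 -m creep '[{"x":0,"y":0,"z":0,"spin":0},{"x":0,"y":0,"z":0,"spin":0}]' - 3; python3 -m creep '[{"x":0,"y":0,"z":0,"spin":0},{"x":0,"y":0,"z":0,"spin":0},{"x":0,"y":0,"z":0,"spin":0},{"x":0,"y":0,"z":0,"spin":0},{"x":0,"y":0,"z":0.03,"spin":0},{"x":0,"y":0,"z":0.08,"spin":0},{"x":0,"y":0,"z":0.13,"spin":0},{"x":-0.01,"y":-0.05,"z":0.15,"spin":0},{"x":-0.02,"y":-0.1,"z":0.15,"spin":0},{"x":-0.04,"y":-0.15,"z":0.15,"spin":0},{"x":-0.06,"y":-0.2,"z":0.15,"spin":0},{"x":-0.08,"y":-0.25,"z":0.15,"spin":0}]' 0.087
python3 look.py p3
```

```text
time: 10.95
ee_pos: [0.6223, 0.1463, 0.1254]
eef_rot: [0.994, -0.111, 0.0, 0.0]
ft_force: [-1.3, -2.9, 2.3]
width: 0.0591
time: 12.45
ee_pos: [0.5413, -0.105, 0.2754]
eef_rot: [0.994, -0.111, 0.0, 0.0]
ft_force: [0.3, -0.4, 0.3]
width: 0.0874
[ 1.73070147 -6.76316485  0.33878755]
```

View pics/p3c.png

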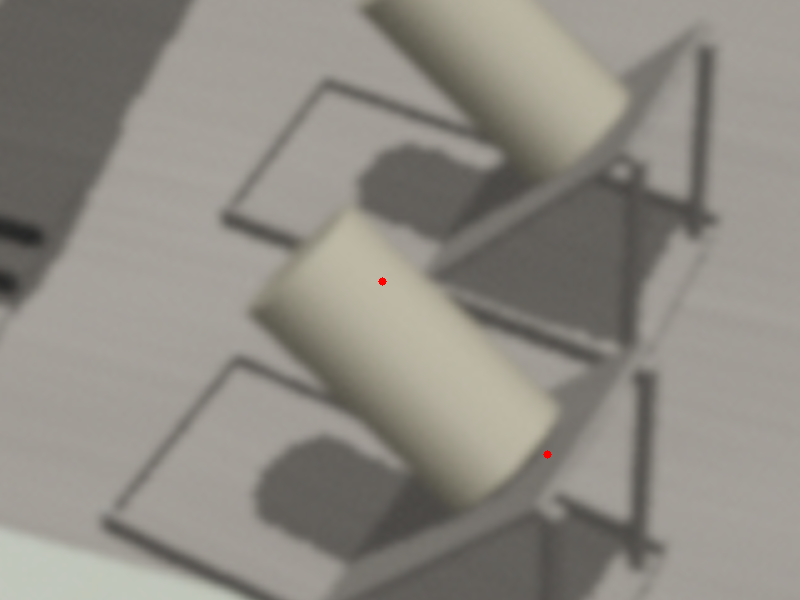

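The cup hangs fully home: its rim lies on the plate from (560,405) to (475,510), just like the neighbour's. Next I'll compare it with the neighbour numerically and measure the dial.

```bash
cat > dial.py <<'E'
from h import *
def dial(c,C,lab):
    g=c['pixels'].astype(float).mean(2).astype(np.float32)
    a=np.radians(np.arange(-130,10,1.));prof=[]
    for rad in np.arange(.031,.0435,.0015):
        P=np.c_[C[0]+rad*np.cos(a),C[1]+rad*np.sin(a),np.full(len(a),.042)];q=proj(c,P).astype(np.float32)
        prof.append(cv2.remap(g,q[:,:1],q[:,1:],1)[:,0])
    p=np.mean(prof,0);b=np.median(p);w=np.clip(b-p-15,0,None);n,l=cv2.connectedComponents((w>0).astype(np.uint8)[:,None]);l=l[:,0]
    print(lab,'marks',[(round(float(np.degrees((a*w)[l==i].sum()/w[l==i].sum())),1),int(w[l==i].max())) for i in range(1,n)])
E
python3 - <<'E'
from dial import *
for f in('top0','scene0'):
    for C in((.5015,-.334),(.5005,-.334),(.5035,-.334)): dial(load(f),C,f+str(C))
c=load('p3');S=cloud(c);px=c['pixels'].astype(int).mean(2)
from scipy.optimize import least_squares
for n,x0 in(('ours',.63),('busy',.47)):
    k=(abs(S[...,0]-x0)<.055)&(S[...,1]>.08)&(S[...,1]<.24)&(S[...,2]>.06)&(px>100);P=S[k]
    def fr(q):
        a=np.array([np.cos(q[2])*np.cos(q[3]),np.sin(q[2])*np.cos(q[3]),np.sin(q[3])]);D=P-[q[0],.16,q[1]];t=D@a;return t,np.linalg.norm(D-np.outer(t,a),axis=1),a
    f=least_squares(lambda q:fr(q)[1]-.029,[x0,.12,np.radians(77),-.6],loss='cauchy',f_scale=.002);t,rr,a=fr(f.x);i=abs(rr-.029)<.004
    e=np.percentile(t[i],[.5,99.5]);print(n,k.sum(),i.sum(),'yaw el',np.degrees(f.x[2:]).round(1),'mid',(np.array([f.x[0],.16,f.x[1]])+a*e.mean()).round(4),'len',np.ptp(e).round(4))
E
```

```text
top0(0.5015, -0.334) marks [(-95.5, 76), (-57.6, 11), (-39.7, 7), (-25.9, 1)]
top0(0.5005, -0.334) marks [(-93.9, 75), (-56.3, 14), (-38.3, 9), (-26.0, 0)]
top0(0.5035, -0.334) marks [(-98.6, 71), (-60.2, 6), (-43.6, 2), (-27.4, 3)]
scene0(0.5015, -0.334) marks [(-111.8, 92)]
scene0(0.5005, -0.334) marks [(-110.8, 91)]
scene0(0.5035, -0.334) marks [(-113.6, 92)]
ours 2111 1689 yaw el [ 77.7 -30.6] mid [0.6265 0.1604 0.1078] len 0.1154
busy 1498 614 yaw el [ 69.9 -41.7] mid [0.4719 0.1674 0.1364] len 0.1167
```

Run:
```python
from h import *
from scipy.optimize import least_squares
c=load('top0')
D={0:(655,50),.8:(738,133),1.6:(738,245),2.0:(703,290),2.4:(655,318),2.8:(598,323),3.2:(540,308),3.6:(495,272)}
k=np.array(list(D));X=np.array(list(D.values()),float)
uv=np.c_[425+(X[:,0]-399.5)/8-.5,225+(X[:,1]+.5)/8-.5]
P=lambda q,k,z=.042:np.c_[q[0]+q[3]*np.cos(q[2]-k),q[1]+q[3]*np.sin(q[2]-k),0*k+z]
f=least_squares(lambda q:((proj(c,P(q,k))-uv)).ravel(),[.5,-.334,-.4,.039]);q=f.x
print(q,'zero yaw',np.degrees(q[2]),'bar',np.degrees(q[2]-1.2),'rms px',np.sqrt((f.fun**2).mean()))
def hit(a,b,z):
    t=cv2.undistortPoints(np.array([[[425+(a-399.5)/8-.5,225+(b+.5)/8-.5]]]),c['K'],np.array([float(c['k1']),0,0,0,0]))[0,0]
    C=-c['R'].T@c['t'];d=c['R'].T@np.r_[t,1];return C+d*(z-C[2])/d[2]
print('bar meas',[np.degrees(np.arctan2(*(hit(x,188,.042)-np.r_[q[:2],0])[[1,0]])) for x in(720,768)])
a,b=hit(655,138,.078),hit(697,85,.078);print('line',a,b,np.degrees(np.arctan2(*(b-a)[[1,0]])))
# pointer from pixels: bright line in knob
```

```text
[ 0.50014234 -0.334175   -0.4280607   0.0370572 ] zero yaw -24.52607136393047 bar -93.28100677962925 rms px 0.10116461903179025
bar meas [np.float64(-93.62172525422687), np.float64(-92.55675894086336)]
line [ 0.50404927 -0.33846004  0.078     ] [ 0.51742456 -0.34954197  0.078     ] -39.64301171229398
```

```bash
python3 -m creep '[{"x":-0.04,"y":-0.229,"z":-0.13,"spin":61.2},{"x":-0.04,"y":-0.229,"z":-0.13,"spin":61.2},{"x":-0.04,"y":-0.229,"z":-0.13,"spin":61.2},{"x":-0.04,"y":-0.229,"z":-0.13,"spin":61.2},{"x":-0.04,"y":-0.229,"z":-0.13,"spin":61.2},{"x":-0.04,"y":-0.229,"z":-0.13,"spin":61.2},{"x":-0.04,"y":-0.229,"z":-0.13,"spin":61.2},{"x":-0.04,"y":-0.229,"z":-0.13,"spin":61.2},{"x":-0.04,"y":-0.229,"z":-0.13,"spin":61.2}]' 0.05 4
python3 -c "
from bench import r
import numpy as np
s=r.read_state();q=s['eef_rot'];print(s['ee_pos'],np.degrees(2*np.arctan2(q[1],q[0])),s['joint_positions'][6])"
```

```text
time: 13.62
ee_pos: [0.5024, -0.3322, 0.1455]
eef_rot: [0.912, 0.41, 0.0, 0.0]
ft_force: [0.0, -0.1, -0.6]
width: 0.0498
[ 0.50235771 -0.33217893  0.14554925] 48.43106316787599 1.1997233684244506
```

```bash
python3 -m creep '[{"x":0,"y":0,"z":-0.03,"spin":0},{"x":0,"y":0,"z":-0.055,"spin":0},{"x":0,"y":0,"z":-0.07,"spin":0},{"x":0,"y":0,"z":-0.07,"spin":0},{"x":0,"y":0,"z":-0.07,"spin":0}]'
python3 -m creep '[{"x":0,"y":0,"z":0,"spin":0},{"x":0,"y":0,"z":0,"spin":0},{"x":0,"y":0,"z":0,"spin":0},{"x":0,"y":0,"z":0,"spin":0}]' 0.008 4
```

```text
time: 14.25
ee_pos: [0.5025, -0.3326, 0.076]
eef_rot: [0.912, 0.411, 0.0, 0.0]
ft_force: [-0.1, -0.1, -0.1]
width: 0.05
time: 14.75
ee_pos: [0.5019, -0.3327, 0.0754]
eef_rot: [0.912, 0.411, -0.0, 0.0]
ft_force: [-1.8, -1.7, 0.8]
width: 0.0181
```

```bash
python3 -m creep '[{"x":0,"y":0,"z":0,"spin":0},{"x":0,"y":0,"z":0,"spin":0},{"x":0,"y":0,"z":0,"spin":0}]' - 30; python3 -m creep '[{"x":0,"y":0,"z":-0.0007,"spin":0},{"x":0,"y":0,"z":-0.0014,"spin":0},{"x":0,"y":0,"z":-0.0014,"spin":0}]'
```

```text
time: 15.12
ee_pos: [0.5019, -0.3328, 0.0753]
eef_rot: [0.912, 0.411, -0.0, 0.0]
ft_force: [-2.1, -1.7, 2.3]
width: 0.0158
time: 15.5
ee_pos: [0.502, -0.3328, 0.0752]
eef_rot: [0.912, 0.411, -0.0, 0.0]
ft_force: [-8.0, 1.0, 14.4]
width: 0.0157
```

```bash
python3 -m creep '[{"x":-0.0006,"y":0,"z":0.0002,"spin":0},{"x":-0.0006,"y":0,"z":0.0002,"spin":0}]'; python3 -m creep '[{"x":0,"y":0,"z":0,"spin":-4},{"x":0,"y":0,"z":0,"spin":-9},{"x":0,"y":0,"z":0,"spin":-14},{"x":0,"y":0,"z":0,"spin":-14}]'
```

```text
time: 15.75
ee_pos: [0.5019, -0.3328, 0.0753]
eef_rot: [0.912, 0.411, 0.0, 0.001]
ft_force: [-3.8, 0.0, 10.9]
width: 0.016
time: 16.25
ee_pos: [0.5019, -0.3329, 0.0752]
eef_rot: [0.955, 0.296, 0.0, 0.001]
ft_force: [-4.2, -0.4, 10.3]
width: 0.0155
```

```bash
python3 -m creep '[{"x":0,"y":0,"z":0,"spin":-5},{"x":0,"y":0,"z":0,"spin":-10},{"x":0,"y":0,"z":0,"spin":-15},{"x":0,"y":0,"z":0,"spin":-20},{"x":0,"y":0,"z":0,"spin":-25},{"x":0,"y":0,"z":0,"spin":-30},{"x":0,"y":0,"z":0,"spin":-34},{"x":0,"y":0,"z":0,"spin":-37.5},{"x":0,"y":0,"z":0,"spin":-37.5},{"x":0,"y":0,"z":0,"spin":-37.5}]'
python3 -c "
from bench import r
import numpy as np
s=r.read_state();q=s['eef_rot'];print(s['ee_pos'],np.degrees(2*np.arctan2(q[1],q[0])),s['torque'])"
```

```text
time: 17.5
ee_pos: [0.5017, -0.333, 0.0753]
eef_rot: [1.0, -0.026, 0.0, 0.0]
ft_force: [-4.1, 0.3, 11.2]
width: 0.0156
[ 0.50170455 -0.33295887  0.07528276] -3.03222739592779 [ 0.03603578  1.01349167 -0.1219184 ]
```

```bash
python3 -m creep '[{"x":-0.0003,"y":0,"z":0.0007,"spin":0},{"x":-0.0003,"y":0,"z":0.001,"spin":0}]'; python3 -m creep '[{"x":0,"y":0,"z":0,"spin":0},{"x":0,"y":0,"z":0,"spin":0},{"x":0,"y":0,"z":0,"spin":0},{"x":0,"y":0,"z":0.03,"spin":0},{"x":0,"y":0,"z":0.08,"spin":0},{"x":0,"y":0,"z":0.13,"spin":0},{"x":-0.05,"y":-0.03,"z":0.17,"spin":0},{"x":-0.1,"y":-0.06,"z":0.17,"spin":0},{"x":-0.15,"y":-0.1,"z":0.17,"spin":0},{"x":-0.2,"y":-0.15,"z":0.17,"spin":0},{"x":-0.24,"y":-0.2,"z":0.17,"spin":0},{"x":-0.24,"y":-0.2,"z":0.17,"spin":0}]' 0.05
python3 - <<'E'
from h import *
c=shot('top','e');a=cv2.resize(c['pixels'][225:275,425:475],(400,400),interpolation=2)
s=shot('scene','es');b=cv2.resize(s['pixels'][190:390,330:530],(400,400),interpolation=2)
cv2.imwrite('pics/e1.png',np.hstack([b,a]))
W=cloud(c);P=W[225:275,425:475].reshape(-1,3);P=P[(P[:,2]>.066)&(P[:,2]<.09)];print(len(P),cv2.minAreaRect((P[:,:2]*1000).astype(np.float32)))
E
```

```text
time: 17.75
ee_pos: [0.5016, -0.3327, 0.0753]
eef_rot: [1.0, -0.026, 0.001, 0.0]
ft_force: [0.7, -2.6, 1.1]
width: 0.0159
time: 19.25
ee_pos: [0.2567, -0.5354, 0.2446]
eef_rot: [1.0, -0.029, -0.001, 0.0]
ft_force: [0.5, -0.6, 0.7]
width: 0.0501
235 ((501.8330383300781, -332.8590393066406), (50.661468505859375, 16.768098831176758), 87.41978454589844)
```

View pics/e1.png

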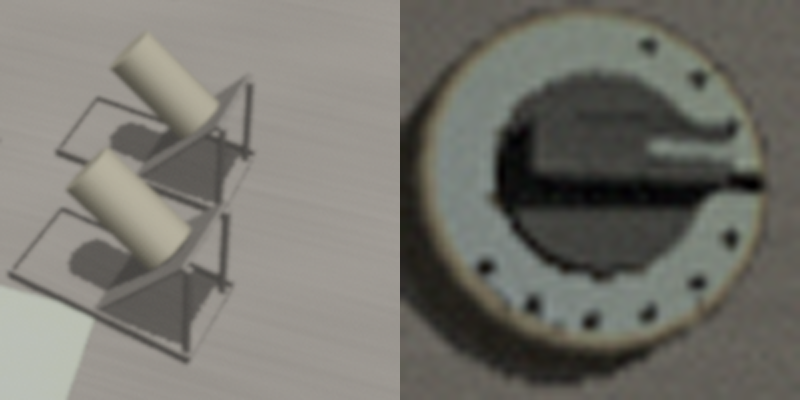

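Run:
```python
from h import *
from scipy.optimize import least_squares
c=load('e')
D={0:(650,45),.4:(698,78),1.6:(731,238),2.0:(698,283),2.4:(648,314),2.8:(591,321),3.2:(533,304),3.6:(486,267)}
k=np.array(list(D));X=np.array(list(D.values()),float)
to=lambda X:np.c_[425+(X[:,0]-399.5)/8-.5,225+(X[:,1]+.5)/8-.5]
P=lambda q,k,z=.042:np.c_[q[0]+q[3]*np.cos(q[2]-k),q[1]+q[3]*np.sin(q[2]-k),0*k+z]
f=least_squares(lambda q:((proj(c,P(q,k))-to(X))).ravel(),[.5,-.334,-.4,.039]);q=f.x
print(q,'bar yaw',np.degrees(q[2]-1.2),np.sqrt((f.fun**2).mean()))
W=cloud(c);Q=W[225:275,425:475].reshape(-1,3);Q=Q[(Q[:,2]>.07)&(Q[:,2]<.09)][:,:2];d=np.linalg.svd(Q-Q.mean(0),full_matrices=0)[2][0];print('knob svd',np.degrees(np.arctan2(d[1],d[0])))
def hit(a,b,z=.078):
    t=cv2.undistortPoints(to(np.array([[a,b]],float))[None],c['K'],np.array([float(c['k1']),0,0,0,0]))[0,0]
    C=-c['R'].T@c['t'];v=c['R'].T@np.r_[t,1];return C+v*(z-C[2])/v[2]
v=hit(735,153)-hit(650,147);print('line',np.degrees(np.arctan2(v[1],v[0])))
```

```text
[ 0.50153741 -0.33243816 -0.42568193  0.03733612] bar yaw -93.14471319881804 0.08886683540432298
knob svd -93.11132977840884
line -94.10320649809282
```

```bash
python3 -c "
from bench import r
print(r.close_job())"
```

```text
the job is handed in; nothing more can be done
None
```

The job is handed in, at about 19.4 s of the 58 s allowed. The washed cup hangs fully home on the empty peg, and the timer's pointer stands at the long bar mark.

**Cup:** The tool can't tilt, so I let the cup swing mouth-down in a light grip until the rest stopped it at 35°. I then locked the grip and slid the cup along the peg until its rim met the plate, with about 18 N of contact, and let go. The last picture shows it seated like the neighbouring cup. Its measured centre is about 3 mm from where a fully home cup should be. That fit put the tilt at 30.6° instead of 35°. I did not count this as a misfit, because the fit probably included points on the plate, and the same fit put the neighbouring cup at 41.7°.

**Timer:** I gripped the knob and turned it clockwise while pressing down with 10–11 N.
- **Final angle:** the knob reads -93.1° and the bar -93.1°. The white pointer line gave -94.1°, so they agree to within about 1°.
- **Movement:** the dial did not spin (0.1° change). The timer moved about 2 mm on the bench, probably when the jaws closed on the knob or as I first pressed down, because the dial centre I measured was off by that much.

The arm went nowhere near the tin, the jar or the cup already draining. The gripper was clear of everything at the end.

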